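Fetch the cone pilot from the crowded stand to the height gauge

ROBOT

A 6-joint arm with a two-finger parallel gripper is mounted at the origin on the work surface. World frame = base frame: x ahead of the robot, y to its left, z up, the work surface at z = 0. Lengths are in mm, angles in rad, forces in N, time in s.
With the tool pointing down it reaches from about 400 to 825 mm from the base axis. Payload 7 kg.
Tool frame: the origin (TCP) lies at the very end of the fingers, on their centre line; the grasp point (between the pads) lies 19 mm behind it; z points along the fingers, y is the direction in which the jaws open and shut (so a half turn about z gives the same grasp; the last joint's range is limited). The gripper opens to 88 mm and grips with 3 to 60 N. Pads are 19 mm wide; open, the fingers measure 130 mm over their backs; the gripper's body (78 mm by 193 mm) begins 47 mm behind the grasp point.
Start: joints at [-0.962, 0.359, 0.012, 0, -1.224, -0.288], TCP at [212.818, -640.55, 226.561] pointing down, gripper open.
Joint ranges: [-3.07, 3.07], [-1.43, 2.12], [-1.02, 1.25], [-3.03, 1.67], [-3.05, -0], [-3.03, 3.03]. Speed limits (rad/s): [2.39, 2.39, 3.01, 3.14, 3.14, 3.14].

INTERFACE

Orientations are given as a unit quaternion [x, y, z, w].
In Python, from plant import bot gives the robot as it stands. Calls block until the motion is done:
- bot.move_ptp(position, orientation): joint-space move of the TCP to a pose.
- bot.line_to(position, velocity=150, ori=None): straight line of the TCP; ori=None keeps the orientation; velocity is the mean speed in mm/s.
- bot.move_joints(angles): joint-space move.
- bot.move_gripper(opening, force=None): finger opening in mm; force is the grip in N (None keeps the last); returns when the fingers have stopped.
- bot.pause(seconds).
- bot.solve_ik(position, orientation): joint angles nearest the present ones, or None.
- bot.read_state(): the state.
- bot.camera(name): name is "scene" or "top"; returns the picture (400x640x3 uint8, red, green, blue); there is no depth.
- bot.get_calibration(name): a dict with "fx", "fy", "cx", "cy" (pixels), "distortion" ([k1, k2, p1, p2, k3] as OpenCV has them; the pictures are not rectified), "view" (4x4, takes a point from world to camera coordinates). Camera axes: x right, y up, looking along -z (the intrinsics and any distortion apply to the point x, -y, -z); pixel columns grow to the right and rows downward; lengths in mm; the calibration is good to about 2 mm. A picture is of the moment at which its call begins. get_calibration takes no time and is no camera call.
A pose or a line that the arm cannot do raises bot.Unreachable and nothing moves.
- bot.close_job(): hands the job in, once; it reports no verdict.
The state is a dict: "t": time; "joint_pos": joint angles; "qvel": joint speeds; "tau": joint torques, N m; "tcp_pos": TCP position; "eef_rot": TCP orientation; "contact_force": force on the tool from outside, world axes, zero at the start; "moment": the same for the moment, N m; "width": finger opening in mm.
Only numpy, scipy, OpenCV 4.12 (cv2) and the standard library are available. Lean on these libraries where they do the work, as an engineer would, in place of code of your own. Each camera call takes 0.05 s, during which the arm holds its last target.

TASK

The brass cone pilot stands hemmed in on the round wooden stand. First move the black thumb slug, the red finger insert and the reamer off the stand and stand all three upright on the rubber mat, then set the cone pilot upright in the middle of the height gauge's round steel pad, and only after that put the three back upright on the stand, each on the very cork disc where it stood at the start. Leave the tape roll, jar and bottle where they are.

Things in the scene. Friction and masses are not known exactly. Their poses are not given: they have to be found in the camera images.
- stand: fixed round wooden stand, 170 mm across, flat top 18 mm above the counter; origin at the centre of its underside, z up. Flush cork discs (38 mm across) in its top: one at the centre, where the pilot starts, and three 40 mm from it, at 0, 120 and 240 degrees from the stand's +x, where slug, insert and reamer start, which on which differs each time
- thumb_slug: loose matte black upright plain cylinder, 34 mm across, 66 mm tall, 50 to 110 g; origin at the centre of its underside, z up
- finger_insert: loose red plastic finger insert standing upright: body 27 mm across, 45 mm tall, on a 31 mm wide lip that takes up its lowest 6 mm; dark bore on top; 20 to 45 g; origin at the centre of its underside, z up
- reamer: loose hand reamer standing on its wooden grip: the grip is a cylinder 30 mm across and 44 mm tall, and above it a steel taper points up to 72 mm in all; 55 to 115 g; origin at the centre of its underside, z up
- cone_pilot: loose brass cone pilot, standing point up: cylinder 26 mm across and 20 mm tall with a cone on it up to 40 mm in all; 75 to 155 g; origin at the centre of its underside, z up. Outer things stand only 10 to 12 mm from its side, too close for a finger
- mat: fixed grey rubber mat, 260 mm along its own x, 110 mm along its own y, 4 mm thick; origin at the centre of its underside
- gauge_pad (a point): centre of the flat top of the round steel pad (60 mm across, 22 mm above the counter) on a fixed height gauge; axes are the gauge's, z up. The grey base around the pad is 85 mm wide along y, its top 6 mm below the pad's. The gauge's column with its dial stands 90 to 130 mm from this point along +x, up to 86 mm above the counter and up to 55 mm off to -y
- tape_roll: bystander: loose roll of tape lying flat, 64 mm across, 25 mm tall, origin at the centre of its underside
- jar: bystander: loose jar, 56 mm across, 65 mm tall, origin at the centre of its underside
- cleaner: bystander: loose white bottle, 56 mm across, 90 mm tall, origin at the centre of its underside
Mind the look-alikes: they are no part of the job. Several things have the shape of the thumb_slug; the one meant has the colours described above. Of the things that look like the reamer, the larger one is meant.

How it is judged (in metres and radians):
On the way, in this order (a step that is already met when the one before it is completed fails the run):
1. slug, insert and reamer all stand released on the mat (x of thumb_slug in the frame of mat between -0.13 and 0.13 m and y of thumb_slug in the frame of mat between -0.055 and 0.055 m and z of each of thumb_slug, finger_insert, reamer in the frame of mat below 0.01 m and angle between each of thumb_slug, finger_insert, reamer's own z axis and vertical below 0.2 rad and linear speed of each of thumb_slug, finger_insert, reamer below 0.02 m/s and contact force between the fingers and thumb_slug below 0.1 N and x of finger_insert in the frame of mat between -0.13 and 0.13 m and y of finger_insert in the frame of mat between -0.055 and 0.055 m and contact force between the fingers and finger_insert below 0.1 N and x of reamer in the frame of mat between -0.13 and 0.13 m and y of reamer in the frame of mat between -0.055 and 0.055 m and contact force between the fingers and reamer below 0.1 N), for 0.2 s.
2. with those three still on the mat, the cone pilot stands released on the gauge pad (all of step 1 and horizontal distance between cone_pilot and gauge_pad below 0.012 m and z of cone_pilot in the frame of gauge_pad between -0.004 and 0.005 m and angle between cone_pilot's own z axis and vertical below 0.15 rad and linear speed of cone_pilot below 0.02 m/s and contact force between the fingers and cone_pilot below 0.1 N), for 0.2 s.
At the end, for the whole second after the job is handed in: The cone pilot stands upright (within 0.15 rad) on the gauge pad, its centre within 12 mm of the pad's; slug, insert and reamer each stand upright (0.15 rad) on the stand within 14 mm of where they stood at the start; all are released and at rest (horizontal distance between cone_pilot and gauge_pad below 0.012 m and z of cone_pilot in the frame of gauge_pad between -0.004 and 0.005 m and angle between each of cone_pilot, thumb_slug, finger_insert, reamer's own z axis and vertical below 0.15 rad and linear speed of each of cone_pilot, thumb_slug, finger_insert, reamer below 0.02 m/s and contact force between the fingers and cone_pilot below 0.1 N and distance of each of thumb_slug, finger_insert, reamer from where it was at the start of the episode below 0.014 m and contact force between the fingers and thumb_slug below 0.1 N and contact force between the fingers and finger_insert below 0.1 N and contact force between the fingers and reamer below 0.1 N); the robot touches nothing.
It fails at once if the tape roll is moved by more than 20 mm (distance of tape_roll from where it was at the start of the episode above 0.02 m).
It fails at once if the jar is moved by more than 20 mm (distance of jar from where it was at the start of the episode above 0.02 m).
It fails at once if the cleaner is moved by more than 20 mm (distance of cleaner from where it was at the start of the episode above 0.02 m).
It also fails if it takes over 144 s, if anything falls off the work surface, if the arm or the gripper's body presses on something with over 40 N, if the wrist force passes 120 N, or if a joint passes its speed limit or range.

## Working session

There is one attempt and no reset: what is moved stays moved. The work goes in short steps, each a Python script; the robot and the scene stay as the last script left them, time stands still between calls to the robot, and variables do not carry over. Pictures are saved under pics/ and viewed, and the job is handed in when it is done.

```bash
mkdir -p pics; ls; python3 - <<'E'
from plant import bot
import cv2
for n in("scene","top"):
    im=bot.camera(n); cv2.imwrite(f"pics/{n}0.png",im[:,:,::-1])
    print(bot.get_calibration(n))
print(bot.read_state())
E
```

```text
pics
{'fx': 493.67360900112766, 'fy': 493.67360900112766, 'cx': 308.789455201425, 'cy': 198.41841817745052, 'distortion': array([-0.00746965,  0.        ,  0.        ,  0.        ,  0.        ]), 'view': array([[ 8.99721612e-01,  4.36432939e-01,  5.22602104e-03,
        -5.24568031e+02],
       [-2.55601745e-01,  5.17150714e-01,  8.16837124e-01,
         1.10523518e+02],
       [ 3.53791986e-01, -7.36261793e-01,  5.76844695e-01,
        -1.21866280e+03],
       [ 0.00000000e+00,  0.00000000e+00,  0.00000000e+00,
         1.00000000e+00]])}
{'fx': 464.9907704210385, 'fy': 464.9907704210385, 'cx': 322.2915221383772, 'cy': 196.00984332642045, 'distortion': array([-0.13186694,  0.        ,  0.        ,  0.        ,  0.        ]), 'view': array([[-2.41769120e-02, -9.99028397e-01, -3.68475038e-02,
         1.85936077e+01],
       [ 9.87489817e-01, -2.96100805e-02,  1.54877707e-01,
        -5.89254820e+02],
       [-1.55818285e-01, -3.26420701e-02,  9.87246250e-01,
        -1.11028987e+03],
       [ 0.00000000e+00,  0.00000000e+00,  0.00000000e+00,
         1.00000000e+00]])}
{'t': 0.1, 'joint_pos': array([-9.61898956e-01,  3.59319217e-01,  1.11696687e-02, -3.03485812e-04,
       -1.22410387e+00, -2.88089400e-01]), 'qvel': array([ 0.00130153, -0.00214384,  0.00127163,  0.00255888, -0.00029534,
       -0.00175273]), 'tau': array([-1.48158804e-03, -5.84162915e+01,  2.93754637e+01,  7.01547280e+00,
        1.02365695e-02, -5.48153241e-05]), 'tcp_pos': array([ 212.68240558, -640.16521333,  225.72308311]), 'eef_rot': array([-1.59665974e-01,  9.87170819e-01,  7.18360940e-04, -1.87337946e-04]), 'contact_force': array([-0.21442963,  0.5798988 ,  0.09152218]), 'moment': array([ 2.93237612e-02, -3.70324136e-05,  4.28293162e-02]), 'width': 87.25375401444398}
```

View pics/scene0.png

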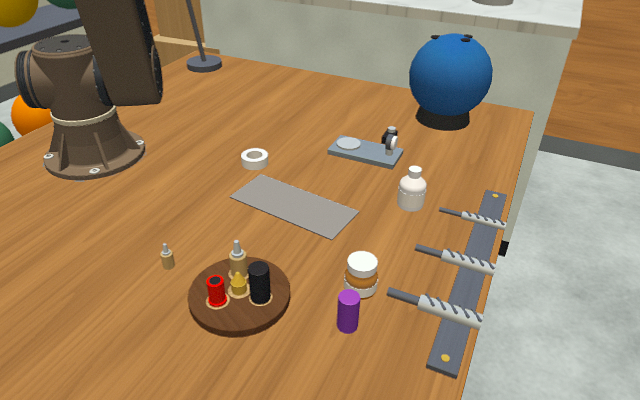

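View pics/top0.png

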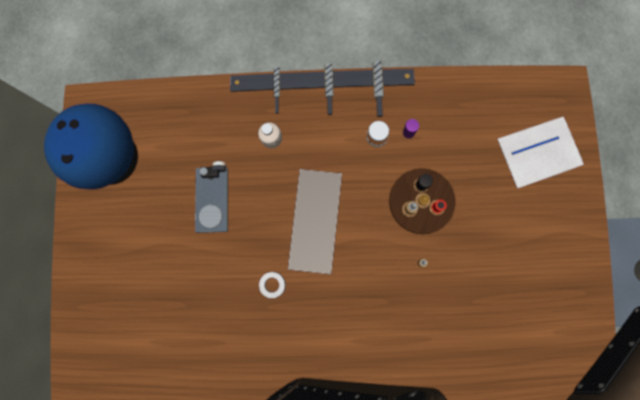

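The scene picture shows the stand at about (240,293) with the red insert, black slug and reamer around the brass cone. The mat is at (295,205), the gauge pad at (348,143), and a small look-alike reamer at (168,258). In the top picture the stand is at (422,201), the mat at (315,222) and the pad at (210,216). Next I'll enlarge crops.

```bash
cat > h.py <<'E'
import numpy as np, cv2
from plant import bot
def cal(n):
    c=bot.get_calibration(n); K=np.array([[c['fx'],0,c['cx']],[0,c['fy'],c['cy']],[0,0,1]]); 
    V=np.diag([1,-1,-1,1.])@c['view']; return K,np.array(c['distortion']),V
def ray(n,uv):
    K,d,V=cal(n); p=cv2.undistortPoints(np.array([[uv]],float),K,d)[0,0]
    R=V[:3,:3]; o=-R.T@V[:3,3]; return o,R.T@np.array([p[0],p[1],1])
def at_z(n,uv,z):
    o,r=ray(n,uv); return o+r*(z-o[2])/r[2]
def proj(n,P):
    K,d,V=cal(n); return cv2.projectPoints(np.array(P,float).reshape(-1,3),cv2.Rodrigues(V[:3,:3])[0],V[:3,3],K,d)[0][:,0]
def snap(n,name,crop=None,s=1):
    im=bot.camera(n)[:,:,::-1].copy(); cv2.imwrite(f"pics/{name}_raw.png",im)
    if crop: x,y,w,h=crop; im=im[y:y+h,x:x+w]
    im=cv2.resize(im,None,fx=s,fy=s,interpolation=cv2.INTER_CUBIC); cv2.imwrite(f"pics/{name}.png",im)
E
python3 - <<'E'
from h import *
def crop(src,name,x,y,w,h,s):
    im=cv2.imread(f"pics/{src}.png")[y:y+h,x:x+w]; cv2.imwrite(f"pics/{name}.png",cv2.resize(im,None,fx=s,fy=s,interpolation=cv2.INTER_CUBIC))
crop("top0","t_stand",380,160,90,80,8)
crop("scene0","s_stand",180,230,120,105,6)
crop("top0","t_mat",180,150,180,150,4)
crop("scene0","s_mat",225,120,190,125,4)
for n,uv,z in [("top",(422,201),18),("scene",(240,293),18),("top",(210,216),22),("scene",(348,143),22),("top",(315,222),4),("scene",(295,205),4)]: print(n,uv,at_z(n,uv,z).round(1))
E
```

```text
top (422, 201) [ 573.6 -249.4   18. ]
scene (240, 293) [ 581.3 -256.5   18. ]
top (210, 216) [550.1 293.   22. ]
scene (348, 143) [550.6 289.5  22. ]
top (315, 222) [529.5  24.3   4. ]
scene (295, 205) [540.8  20.4   4. ]
```

View pics/t_stand.png

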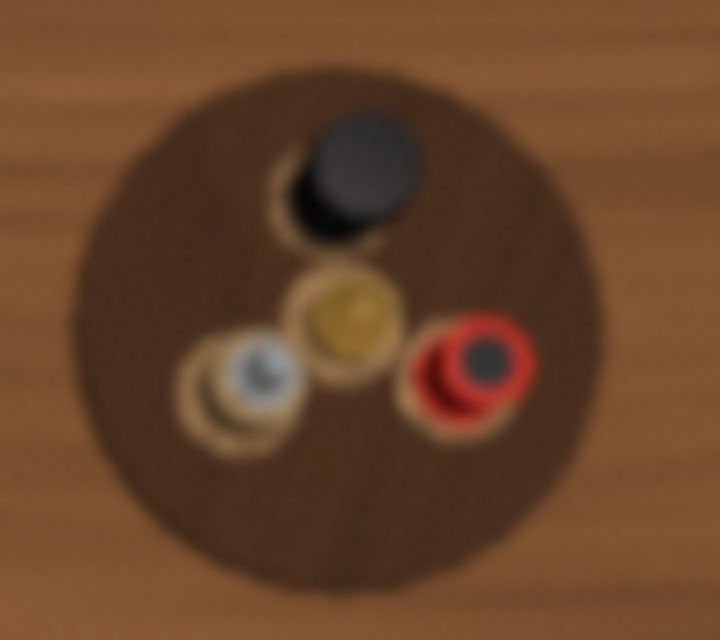

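View pics/s_stand.png

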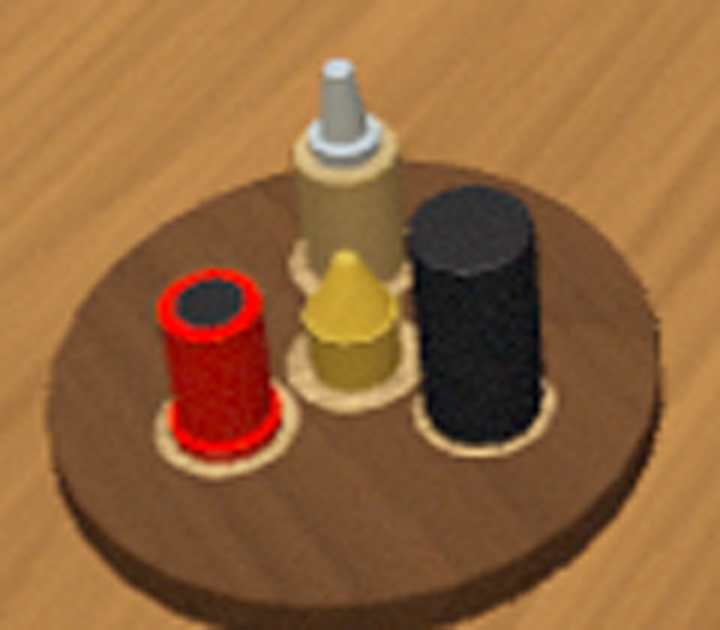

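View pics/t_mat.png

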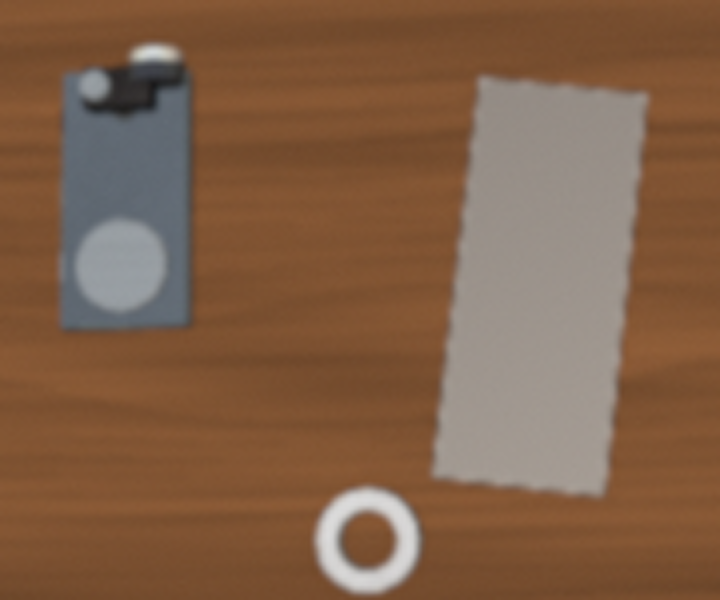

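View pics/s_mat.png

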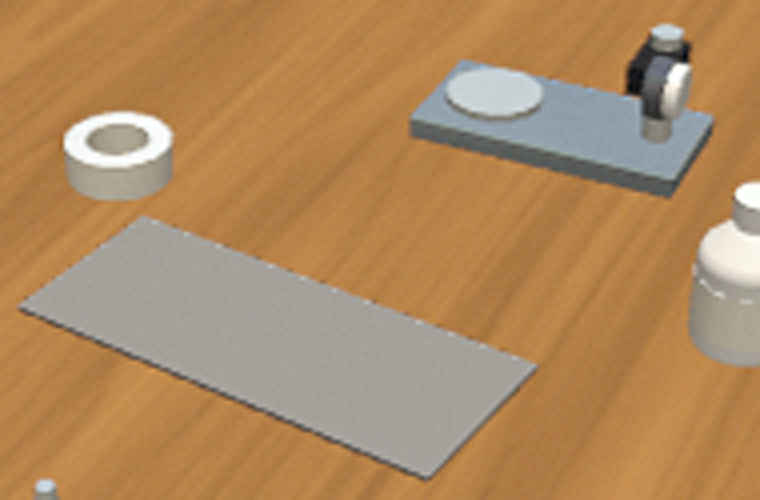

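```bash
cat > m1.py <<'E'
from h import *
def T(u,v): return ("top",(380+(u+.5)/8-.5,160+(v+.5)/8-.5))
def S(u,v): return ("scene",(180+(u+.5)/6-.5,230+(v+.5)/6-.5))
def TM(u,v): return ("top",(180+(u+.5)/4-.5,150+(v+.5)/4-.5))
def SM(u,v): return ("scene",(225+(u+.5)/4-.5,120+(v+.5)/4-.5))
L=[("cork c",T(343,322),18),("cork c",S(357,368),18),("cork ins",T(457,380),18),("cork ins",S(226,431),18),("cork ream",T(240,395),18),("cork ream",S(352,267),18),("cork slug",S(484.5,413),18),
("slug top",T(367,162),84),("slug top",S(472,230),84),("ins top",T(488,363),63),("ins top",S(210,304),63),("ream grip top",S(348,155),62),("ream tip",S(338,70),90),("ream tip",T(264,370),90),("cone tip",S(345,257),58),
("pad",TM(121,265),22),("pad",SM(494,93),22),("tape",TM(367,540),25),("tape",SM(118,138),25)]
for a,b in zip([(480,75),(648,93),(604,495),(433,477)],[(536,366),(428,477),(20,307),(146,216)]):
    L+=[("mat",TM(*a),4),("mat",SM(*b),4)]
for k,(n,uv),z in L: print(f"{k:14s}{n:6s}",at_z(n,uv,z).round(1)[:2])
E
python3 m1.py
```

```text
cork c        top    [ 576.6 -250.7]
cork c        scene  [ 577.4 -253.1]
cork ins      top    [ 556.9 -286. ]
cork ins      scene  [ 558.2 -288.5]
cork ream     top    [ 554.2 -216.7]
cork ream     scene  [ 554.6 -220. ]
cork slug     scene  [ 617.4 -252.1]
slug top      top    [ 615.7 -248.7]
slug top      scene  [ 616.7 -250.6]
ins top       top    [ 556.2 -286.2]
ins top       scene  [ 557.2 -286.2]
ream grip top scene  [ 557.4 -220.1]
ream tip      scene  [ 555.1 -217.5]
ream tip      top    [ 552.6 -213. ]
cone tip      scene  [ 576.1 -251.5]
pad           top    [550.4 293.3]
pad           scene  [550.6 290.2]
tape          top    [373.8 135.3]
tape          scene  [373.4 134.6]
mat           top    [671.   61.5]
mat           scene  [668.9  59.6]
mat           top    [655.5 -47.7]
mat           scene  [654.7 -47. ]
mat           top    [398.2 -12.2]
mat           scene  [399.9 -13.8]
mat           top    [412.   95.8]
mat           scene  [414.3  95.5]
```

Both cameras agree to about 2–3 mm. The slug is at (617,-251), the insert at (557,-287), the reamer at (556,-218), the stand centre at (577,-252), the pad at (550.5,291.5) and the mat centre at (534.5,24) with yaw -7.6°. I'll start with the slug.

```bash
cat > r.py <<'E'
from h import *
HOME={'slug':(617,-250.8),'insert':(557.4,-286.8),'reamer':(555.8,-217.8)}
CONE=(576.8,-251.9); PAD=(550.5,291.5)
M0=np.array([534.5,24.]); my=np.radians(-7.6)
def mat(x,y=0): return tuple(M0+np.array([[np.cos(my),-np.sin(my)],[np.sin(my),np.cos(my)]])@[x,y])
MATP={'slug':mat(85),'insert':mat(0),'reamer':mat(-80)}
PSI={'slug':91.5,'insert':-28.5,'reamer':31.5}   # jaw direction at the stand, deg
H={'slug':18,'insert':11,'reamer':16}            # TCP height above object's underside
PM=82.4
def q(psi):
    best=None
    s=bot.read_state()['joint_pos']
    return [[np.cos(a),np.sin(a),0,0] for a in (np.radians((p+90)/2) for p in (psi,psi+180))]
def goto(x,y,z,psi):
    s=bot.read_state()['joint_pos']; c=[]
    for o in q(psi):
        j=bot.solve_ik([x,y,z],o)
        if j is not None: c.append((np.abs(np.array(j)-s).max()+ (5 if abs(j[5])>2.8 else 0),o))
    o=min(c,key=lambda t:t[0])[1]
    bot.move_ptp([x,y,z],o); return o
def st(tag=""):
    s=bot.read_state(); print(tag,'t',round(s['t'],2),'tcp',s['tcp_pos'].round(1),'w',round(s['width'],1),'F',s['contact_force'].round(1)); return s
def pick(xy,base,h,psi,open_=60,force=25,zc=170):
    bot.move_gripper(open_)
    goto(*xy,zc,psi)
    bot.line_to([*xy,base+h+40],200); bot.line_to([*xy,base+h],80)
    st('down'); bot.move_gripper(0,force); st('grip')
    bot.line_to([*xy,base+h+5],40); bot.line_to([*xy,zc],200); return st('lift')
def place(xy,base,h,psi,open_=60,zc=170):
    goto(*xy,zc,psi)
    bot.line_to([*xy,base+h+25],200); bot.line_to([*xy,base+h+1],50)
    st('set'); bot.move_gripper(open_); bot.pause(.2); st('rel')
    bot.line_to([*xy,base+h+30],100); bot.line_to([*xy,zc],250)
E
python3 - <<'E'
from r import *
print(MATP)
st(); pick(HOME['slug'],18,H['slug'],PSI['slug'])
snap('scene','a1')
E
```

```text
{'slug': (np.float64(618.753320921381), np.float64(12.758206828144592)), 'insert': (np.float64(534.5), np.float64(24.0)), 'reamer': (np.float64(455.20275677987667), np.float64(34.5805112205698))}
 t 0.1 tcp [ 212.7 -640.2  225.7] w 87.3 F [-0.2  0.6  0.1]
down t 4.1 tcp [ 617.  -250.8   35.7] w 60.0 F [-0.3  0.1 -0. ]
grip t 4.65 tcp [ 617.2 -250.8   36.3] w 33.9 F [0.3 1.4 2.1]
lift t 5.72 tcp [ 616.2 -250.5  168.6] w 33.8 F [-0.2 -0.  -1.7]
```

View pics/a1.png

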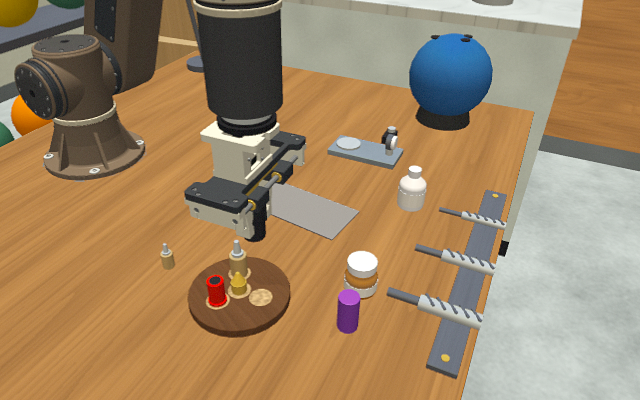

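The slug is held upright, the other items haven't moved, and the slug's bare cork shows at about (260,298). I'll place it and pick the insert next.

```bash
python3 - <<'E'
from r import *
place(MATP['slug'],4,H['slug'],PM)
pick(HOME['insert'],18,H['insert'],PSI['insert'],open_=56,force=15)
snap('scene','a2')
E
```

```text
set t 8.19 tcp [618.6  12.8  22.6] w 33.8 F [-0.6  0.  -1.5]
rel t 9.07 tcp [618.8  12.8  23. ] w 60.2 F [-0.3 -0.9 -0.1]
down t 13.31 tcp [ 557.5 -286.9   29. ] w 56.0 F [0.1 0.2 1.4]
grip t 13.9 tcp [ 557.5 -286.8   29.2] w 26.4 F [-0.1  0.1  2.1]
lift t 15.01 tcp [ 556.6 -286.4  168.7] w 26.6 F [-0.   0.5 -0.9]
```

View pics/a2.png

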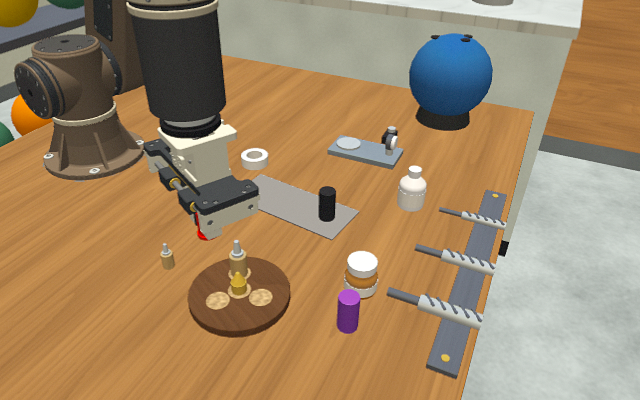

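The slug stands on the mat at about (327,205), and the insert is gripped with its cork bare at (217,300). Carrying on.

```bash
python3 - <<'E'
from r import *
place(MATP['insert'],4,H['insert'],PM)
pick(HOME['reamer'],18,H['reamer'],PSI['reamer'],open_=56)
snap('scene','a3')
E
```

```text
set t 17.73 tcp [534.4  24.   15.7] w 26.6 F [-0.5  0.4 -0.4]
rel t 18.69 tcp [534.5  24.   16. ] w 59.4 F [-0.   0.1 -0.1]
down t 22.38 tcp [ 556.  -217.9   34.1] w 55.9 F [-0.5 -1.   0.4]
grip t 22.93 tcp [ 555.9 -217.8   34.3] w 29.4 F [ 0.  -0.3  2.9]
lift t 24.02 tcp [ 554.9 -217.5  168.7] w 29.5 F [-0.9 -0.5 -0.8]
```

View pics/a3.png

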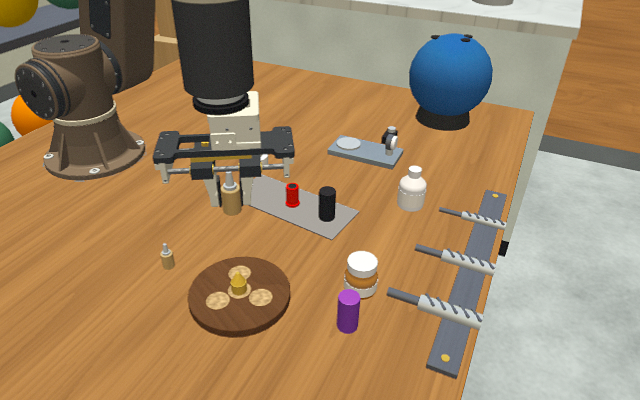

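The reamer is held upright, and the insert (292,195) and slug (327,203) both stand on the mat. I'll place the reamer, then look closely at the stand, the pad and the mat.

```bash
python3 - <<'E'
from r import *
place(MATP['reamer'],4,H['reamer'],PM)
goto(480,-60,230,82.4); st()
snap('scene','b_s',(180,230,120,105),6)
snap('top','b_t',(380,160,90,80),8)
def crop(src,name,x,y,w,h,s):
    im=cv2.imread(f"pics/{src}.png")[y:y+h,x:x+w]; cv2.imwrite(f"pics/{name}.png",cv2.resize(im,None,fx=s,fy=s,interpolation=cv2.INTER_CUBIC))
crop('b_t_raw','b_tm',180,150,180,150,4); crop('b_s_raw','b_sm',225,120,190,125,4)
E
```

```text
set t 26.53 tcp [455.1  34.6  20.7] w 29.5 F [-0.1  0.3 -2. ]
rel t 27.47 tcp [455.2  34.6  21. ] w 60.0 F [-0.   0.1  0.4]
 t 29.07 tcp [479.4 -60.7 228.6] w 59.8 F [-0.7  0.  -1.1]
```

View pics/b_s.png

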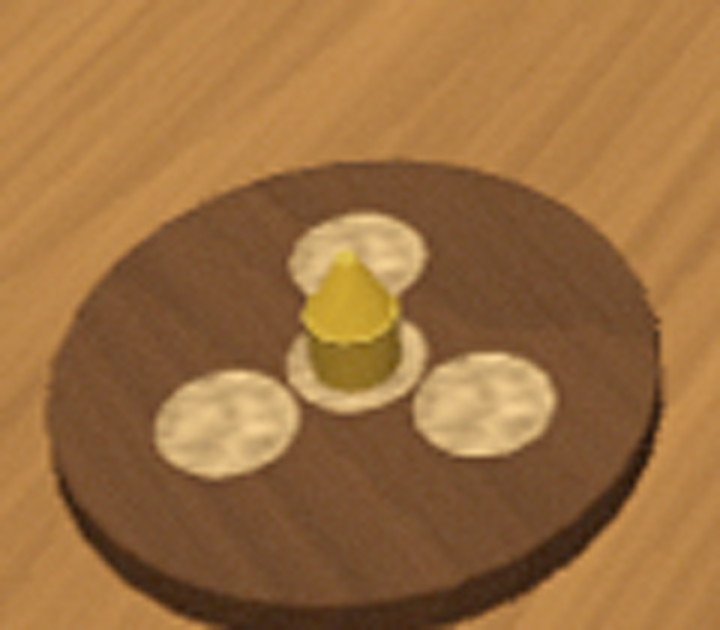

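View pics/b_t.png

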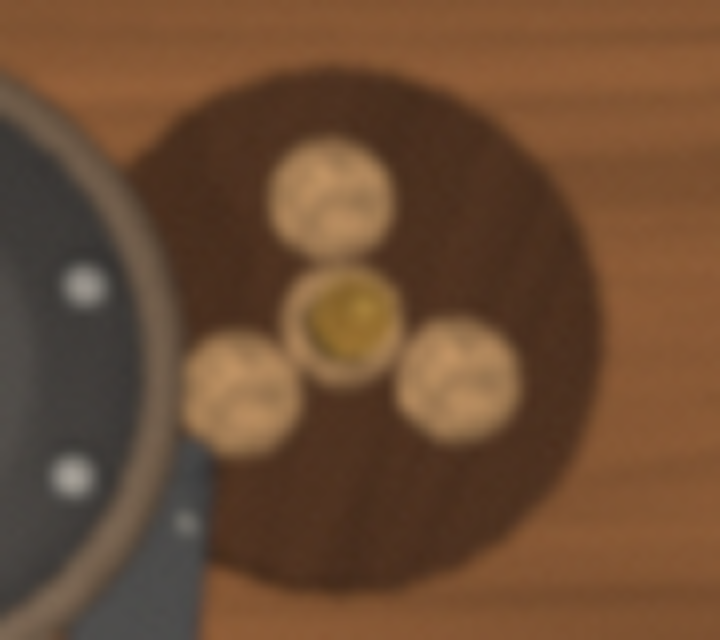

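View pics/b_sm.png

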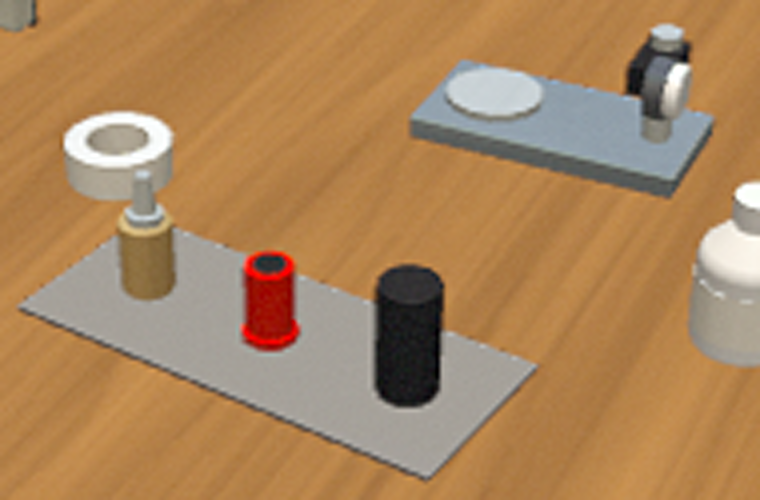

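View pics/b_tm.png

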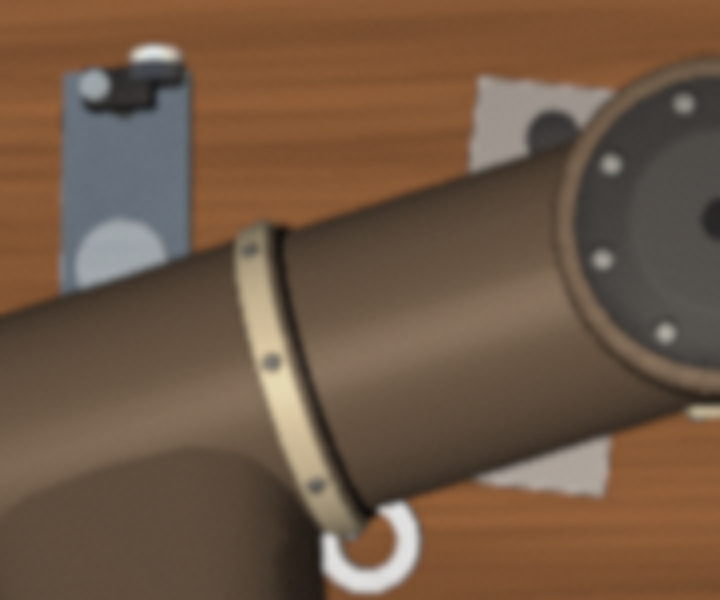

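All three stand upright on the mat and the cone still stands alone on its cork. In the crops the cork centres are at scene (484,405), (227,424) and (358,257), and top (332,199), (460,380) and (240,393).

```bash
python3 - <<'E'
from h import *
def T(u,v): return ("top",(380+(u+.5)/8-.5,160+(v+.5)/8-.5))
def S(u,v): return ("scene",(180+(u+.5)/6-.5,230+(v+.5)/6-.5))
for k,p in [("slug",T(332,199)),("slug",S(484,405)),("ins",T(460,380)),("ins",S(227,424)),("ream",T(240,393)),("ream",S(358,257))]: print(k,p[0],at_z(*p,18).round(1)[:2])
E
```

```text
slug top [ 616.3 -249.5]
slug scene [ 615.8 -249.6]
ins top [ 556.9 -287. ]
ins scene [ 557.  -286.3]
ream top [ 554.9 -216.7]
ream scene [ 554.  -215.8]
```

```bash
python3 - <<'E'
from r import *
pick((576.2,-251.2),18,3,90,open_=56,force=30)
goto(550.5,291.6,170,90)
snap('scene','c1',(300,60,160,120),5)
E
```

```text
down t 31.76 tcp [ 576.3 -251.3   20.9] w 55.9 F [0.7 0.9 1.5]
grip t 32.38 tcp [ 576.3 -251.2   21.2] w 25.3 F [-0.3 -0.3  2.5]
lift t 33.52 tcp [ 575.4 -250.9  168.7] w 25.0 F [-0.4  0.5 -1.8]
```

View pics/c1.png

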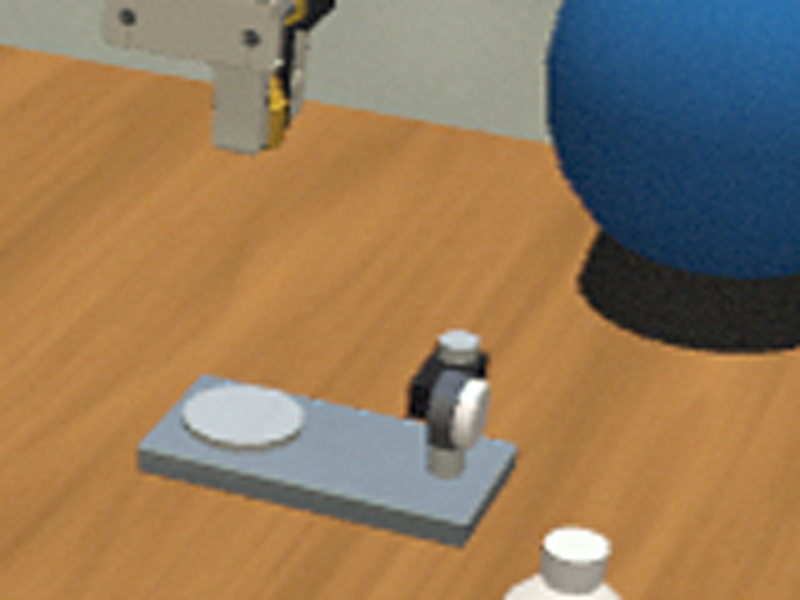

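The cone is in the jaws at about (275,115), above the pad at (243,416). Lowering it now.

```bash
python3 - <<'E'
from r import *
place((550.5,291.6),22,3,90,open_=56)
goto(480,100,230,82.4); st()
snap('scene','d_s',(225,100,190,150),4)
snap('top','d_t',(180,150,180,150),4)
E
```

```text
set t 37.16 tcp [550.4 291.5  25.6] w 25.1 F [ 0.3  0.6 -0.2]
rel t 38.1 tcp [550.5 291.6  26. ] w 55.8 F [-0.1  0.4  0.4]
 t 40.01 tcp [480.   99.8 229.6] w 55.6 F [1.2 1.2 0.8]
```

View pics/d_s.png

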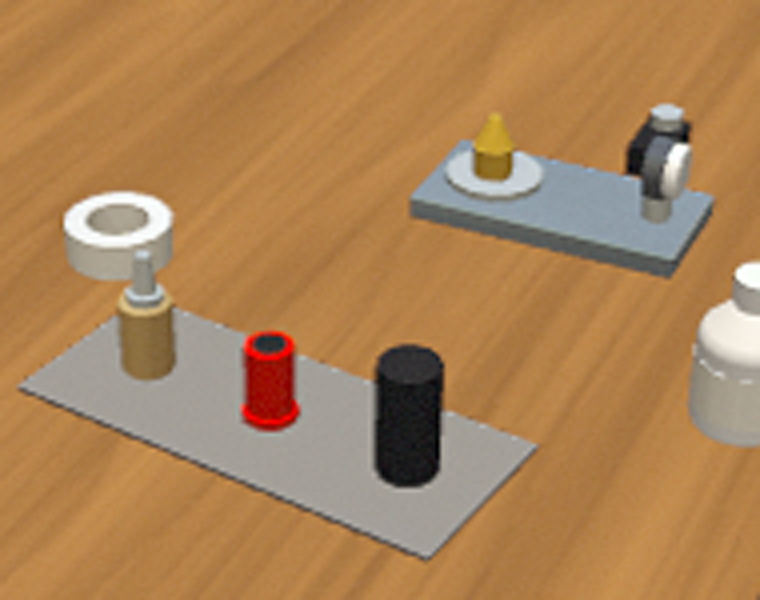

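View pics/d_t.png

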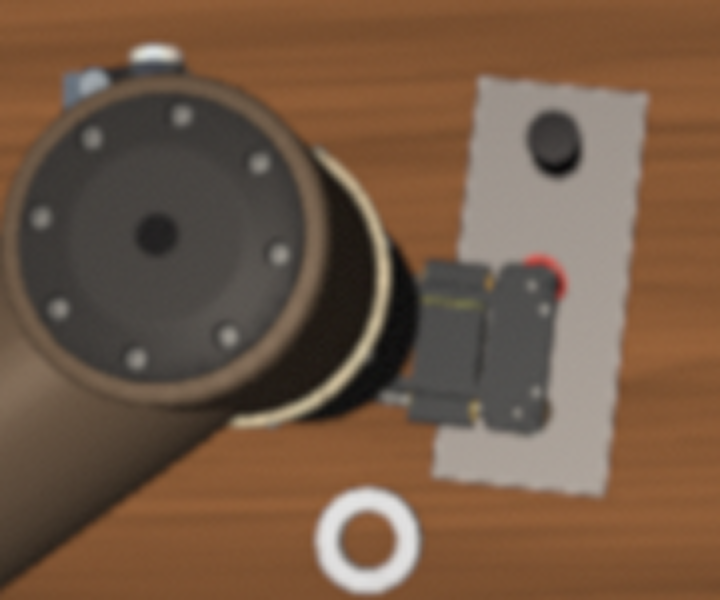

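The cone stands centred on the pad: its base is at (493,178) and the pad centre at (493,173), about 1–2 mm apart. The three on the mat are undisturbed. Now I'll put them back.

```bash
python3 - <<'E'
from r import *
for n in ('slug','insert'):
    pick(MATP[n],4,H[n],PM,open_=56 if n!='slug' else 60,force=15 if n=='insert' else 25)
    place(HOME[n],18,H[n],PSI[n],open_=56)
pick(MATP['reamer'],4,H['reamer'],PM,open_=56)
snap('scene','e1',(150,130,220,200),3)
E
```

```text
down t 42.53 tcp [618.9  12.7  22. ] w 60.3 F [-0.1 -0.4  0.6]
grip t 43.08 tcp [618.9  12.8  22.3] w 33.9 F [-0.4  0.1  1.9]
lift t 44.23 tcp [617.9  12.7 168.7] w 33.8 F [ 0.2  0.5 -2.1]
set t 46.58 tcp [ 616.8 -250.8   36.6] w 33.4 F [ 0.1 -0.4 -0.9]
rel t 47.41 tcp [ 617.  -250.8   37. ] w 56.5 F [-0.6  0.8  0.2]
down t 51.12 tcp [534.8  24.1  15.3] w 55.4 F [-0.5 -0.4  0.6]
grip t 51.71 tcp [534.6  24.   15.2] w 26.5 F [-0.2  1.1  2.9]
lift t 52.88 tcp [533.7  23.9 168.9] w 26.6 F [-0.7 -0.6 -0.5]
set t 55.48 tcp [ 557.3 -286.8   29.6] w 26.5 F [ 0.  -0.3 -0. ]
rel t 56.4 tcp [ 557.4 -286.8   30. ] w 56.1 F [-0.4 -0.4  0.4]
down t 60.27 tcp [455.6  34.8  20.5] w 55.8 F [0.4 0.2 0.5]
grip t 60.83 tcp [455.3  34.6  20.2] w 29.6 F [-1.3  0.3  3.5]
lift t 61.98 tcp [454.4  34.3 168.9] w 29.4 F [-0.1  0.4 -1.5]
```

View pics/e1.png

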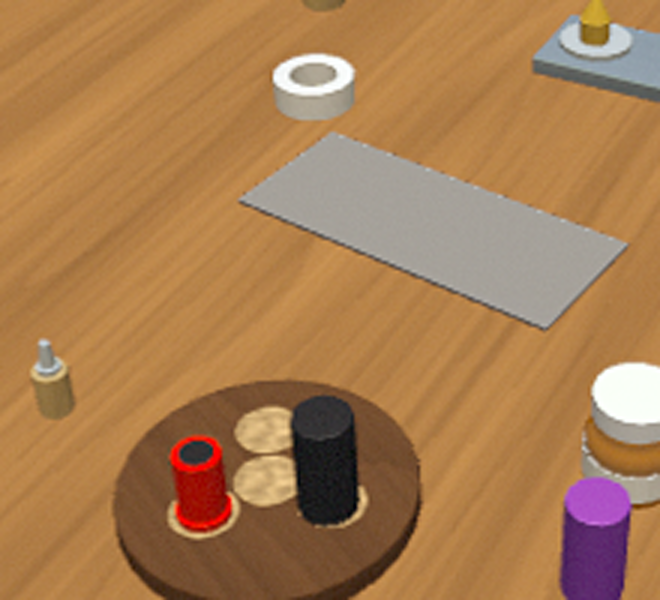

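The slug and insert are back on the stand, the slug a little left of its cork centre in the image. I'll place the reamer and then measure.

```bash
python3 - <<'E'
from r import *
place(HOME['reamer'],18,H['reamer'],PSI['reamer'],open_=56,zc=200)
goto(420,-30,300,82.4); st()
snap('scene','f_s',(180,230,120,105),6)
snap('top','f_t',(380,160,90,80),8)
im=cv2.imread('pics/f_s_raw.png'); im2=cv2.imread('pics/f_t_raw.png')
cv2.imwrite('pics/f_full.png',im); cv2.imwrite('pics/f_full_t.png',im2)
E
```

```text
set t 64.58 tcp [ 555.6 -217.9   34.6] w 29.3 F [ 0.4  0.5 -1.1]
rel t 65.47 tcp [ 555.8 -217.8   35. ] w 55.8 F [0.6 1.1 0.3]
 t 67.59 tcp [420.3 -30.2 299.3] w 56.0 F [ 0.2  0.3 -0.5]
```

View pics/f_s.png

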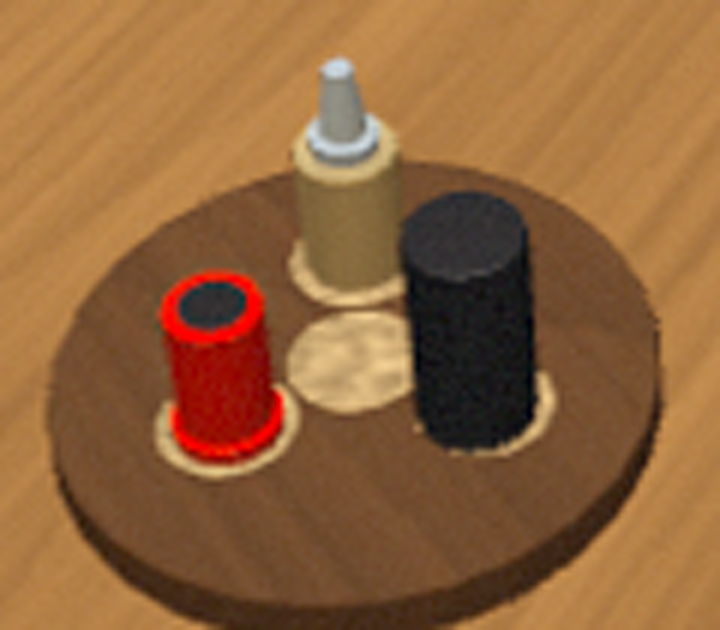

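View pics/f_t.png

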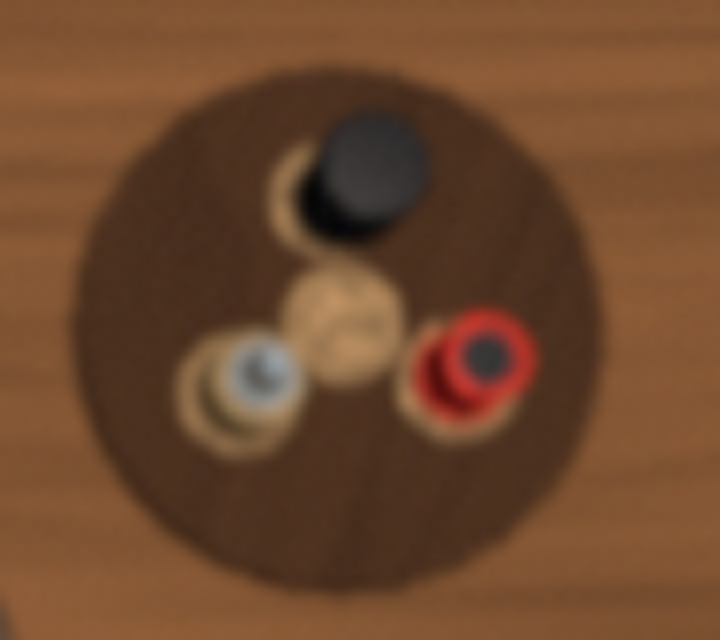

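View pics/f_full.png

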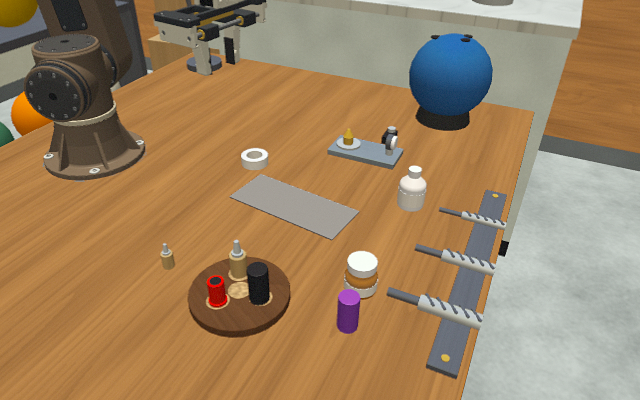

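The slug is shifted about 3–4 mm from its start, and the insert and reamer about 1 mm, against a 14 mm limit. The last check is the cone on its pad from above.

```bash
python3 - <<'E'
import cv2
im=cv2.imread('pics/f_full_t.png')[185:245,180:240]; cv2.imwrite('pics/g.png',cv2.resize(im,None,fx=9,fy=9,interpolation=cv2.INTER_CUBIC))
E
```

```text
(no output)
```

View pics/g.png

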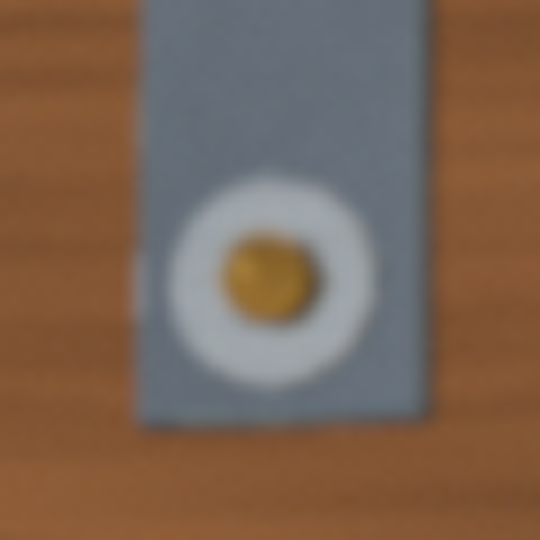

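The cone is at about (270,279) and the pad centre at (272,282), so they agree to about 1 mm. Handing in.

```bash
python3 - <<'E'
from r import *
st(); bot.close_job()
E
```

```text
t 67.69 tcp [420.4 -30.5 299. ] w 56.0 F [0.3 0.1 0. ]
the job is handed in; nothing more can be done
```

I moved the slug, insert and reamer upright onto the mat, set the cone pilot on the gauge pad, then put the three back on their own cork discs. I handed in at 67.7 s of the 144 s allowed; no verdict is reported.

- **Cone pilot:** it stands upright, about 1–2 mm from the pad's centre in both cameras (limit 12 mm).
- **Slug, insert and reamer:** all stand upright on their discs. The insert and reamer are about 1 mm from where they started. The slug is about 3–4 mm off (limit 14 mm), and I left it there.
- **Bystanders:** the tape roll, jar and bottle look unmoved in the last pictures, though I did not measure their positions again.
- **Robot:** it was well clear of everything, with contact force near zero. The force readings I took stayed under 4 N.
- **Camera agreement:** the two cameras differed by up to about 3 mm on where the pad and corks were, so I aimed at roughly the average. No check failed.

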